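# Set up a projection line on an optical rail

## Task

Set up the projection line on the optical rail between the ball-shaped lamp and the white screen, which are already clamped to its two ends: the condenser (the large lens in a square frame) 60 mm from the lamp, the slide holder 60 mm further on from the condenser, the projection lens (the small black tube) 110 mm in front of the screen, and the iris halfway between that lens and the screen, all measured along the rail from carrier centre to carrier centre. Set each carrier down astride the rail, fully seated, upright and with its optical axis along the rail, and let go of it. Do not tip any of them over, and leave the bottles and the jar where they are.

Things in the scene. Friction and masses are not known exactly. Their poses are not given: they have to be found in the camera images.
- rail: optical rail screwed to the table, aluminium, 400 mm long, white scale strip on its side. Origin: middle of its underside, on the table; x along its length, y across, z up. The head that carriers straddle is 40 mm wide, its top 30 mm above the table; a 64 mm wide, 8 mm high flange lies on the table. Carriers rest with the plate on the head, legs hanging beside it.
- lamp: fixed lamp clamped to one end of the rail, either end, 170 mm from the rail's middle: a white ball of 42 mm on a post on a carrier, top 135 mm above the table. Origin: middle of its carrier, on the rail's centre line, 14 mm above the table.
- screen: fixed screen clamped to the other end of the rail, 340 mm from the lamp: an upright white card 94 mm wide over its black side strips, standing across the rail on a carrier, top 152 mm above the table. Origin: middle of its carrier, on the rail's centre line, 14 mm above the table.
- condenser: loose large bulging lens in a black frame 56x56x14 mm, top 128 mm above the origin. Foot: saddle 40 (x) x 66 mm (y) on two legs 16 mm deep, 57 mm apart inside at the bottom, 47 at the plate; thumbscrew to 45 mm at +y. Origin mid-saddle at the leg undersides (0 on the table, 14 mm up when seated). x = optical axis, z up. 0.28 kg. Grip the sides 56 mm apart along y, 100 mm above the origin.
- slide_holder: loose thin aluminium frame 50 wide, 52 tall, 8 mm thick, with a glass slide with dark bars in its window, top 126 mm above the origin. Carrier foot as the condenser's; origin mid-saddle at the leg undersides (0 on the table, 14 mm up when seated). x = optical axis, may face either way along the rail; z up. Grip the head's sides 100 mm above the origin, fingers closing along y: 50 mm.
- projection_lens: loose black lens tube, 30 mm diameter, 27 mm long, level in a black block 40x40x11 mm, top 120 mm above the origin. Carrier foot as the condenser's; origin mid-saddle at the leg undersides (0 on the table, 14 mm up when seated). x = optical axis, may face either way along the rail; z up. Grip the head's sides 100 mm above the origin, fingers closing along y: 40 mm, the block.
- iris: loose black ring, 46 mm diameter, 12 mm thick, flat ears at its sides, grey blades with a small hole, pin lever on top (132 mm up). Carrier foot as the condenser's; origin mid-saddle at the leg undersides (0 on the table, 14 mm up when seated). x = optical axis, may face either way along the rail; z up. Grip the head's sides 100 mm above the origin, fingers closing along y: 50 mm, the ears.
- amber_bottle: bystander: amber glass bottle with black cap, 33 mm across and 81 mm high, behind the rail. Origin: centre of its underside. Leave it alone.
- dropper_bottle: bystander: white squeeze bottle with a pointed nozzle, 40 mm across and 104 mm high, behind the rail. Origin: centre of its underside. Leave it alone.
- clear_jar: bystander: clear jar standing on its black cap, 48 mm across and 69 mm high, near the rail's right end. Origin: centre of its underside. Leave it alone.

How it is judged (in metres and radians):
At the end, for the whole second after the job is handed in: All four carriers rest released on the rail, fully down (3 mm), upright (0.06 rad) and along it (0.2 rad). Centre to centre, each within 12 mm: condenser 60 mm from lamp, slide holder 60 mm beyond condenser, projection lens 110 mm from screen, iris 55 mm from both lens and screen (y of condenser in the frame of rail between -0.007 and 0.007 m and z of condenser in the frame of rail between 0.011 and 0.017 m and angle between each of condenser, slide_holder, projection_lens, iris's own z axis and vertical below 0.06 rad and angle between the x axis of each of condenser, slide_holder, projection_lens, iris and the x axis of rail, either way round below 0.2 rad and linear speed of each of condenser, slide_holder, projection_lens, iris below 0.01 m/s and angular speed of each of condenser, slide_holder, projection_lens, iris below 0.1 rad/s and contact force between each of condenser, slide_holder, projection_lens, iris and the fingers below 0.05 N and y of slide_holder in the frame of rail between -0.007 and 0.007 m and z of slide_holder in the frame of rail between 0.011 and 0.017 m and y of projection_lens in the frame of rail between -0.007 and 0.007 m and z of projection_lens in the frame of rail between 0.011 and 0.017 m and y of iris in the frame of rail between -0.007 and 0.007 m and z of iris in the frame of rail between 0.011 and 0.017 m and horizontal distance between condenser and lamp between 0.048 and 0.072 m and horizontal distance between slide_holder and condenser between 0.048 and 0.072 m and horizontal distance between slide_holder and lamp above 0.09 m and horizontal distance between projection_lens and screen between 0.098 and 0.122 m and horizontal distance between iris and projection_lens between 0.043 and 0.067 m and horizontal distance between iris and screen between 0.043 and 0.067 m); the robot touches nothing.
It fails at once if a bystander (amber bottle, dropper bottle or jar) is shifted by more than 30 mm or knocked over (distance of any of amber_bottle, dropper_bottle, clear_jar from where it was at the start of the episode above 0.03 m or angle between any of amber_bottle, dropper_bottle, clear_jar's own z axis and vertical above 0.5 rad).
It fails at once if one of the four carriers is tipped over (angle between any of condenser, slide_holder, projection_lens, iris's own z axis and vertical above 0.7 rad).
It also fails if it takes over 96 s, if anything falls off the work surface, if the arm or the gripper's body presses on something with over 40 N, if the wrist force passes 120 N, or if a joint passes its speed limit or range.

## Robot

A 6-joint arm with a two-finger parallel gripper is mounted at the origin on a cart in front of the work surface, level with it; the furniture and walls round the work are solid. World frame = base frame: x ahead of the robot, y to its left, z up, the work surface at z = 0. Lengths are in m, angles in degrees, forces in N, time in s.
With the tool pointing down it reaches from about 0.35 to 0.875 m from the base axis. Payload 4.2 kg.
Tool frame: the origin (TCP) lies midway between the tips of the shut fingers; the grasp point (between the pads) lies 19 mm behind it (r.pinch_z is the distance from the TCP to the grasp point, in m); z points along the fingers, y is the line along which they close (so a half turn about z gives the same grasp; the last joint's range is limited). The gripper opens to 87 mm and grips with 3 to 60 N. Pads are 19 mm wide; open, the fingers measure 117 mm over their backs; the gripper's body (75 mm by 190 mm) begins 51 mm behind the grasp point.
Start: joints at [90.734, 22.042, 0.453, 0, -68.411, -14.817], TCP at [0.152, 0.606, 0.223] pointing down, gripper open.
Joint ranges: [-179.83, 179.83], [-69.29, 118.12], [-61.27, 80.66], [-181.25, 117.63], [-171.15, -9.14], [-177.46, 177.46]. Speed limits (degrees/s): [159.86, 159.86, 180, 180, 180, 180].

## Interface

Orientations are given as a 3x3 rotation matrix whose columns are the frame's x, y, z axes.
In Python, from station import r, imaging, models gives the robot as it stands. The module is installed in compiled form; this text tells all that it offers.
- The arm moves only by the tool apply_moves, never from a script. Its argument "moves" is a list of rows, each a list of 2 entries, a list of its own where there are three numbers: the shift along the tool's x, y, z in m, then the turn about the tool's z in degrees. A call has 1 to 5 rows; each row shifts and turns the commanded pose from where the row before left it, along the tool's axes as they then stand; what a row does not reach is not made up. A row lasts 1/12 s, in which the tool goes at most 41.7 mm and 7.16 degrees, less where a joint would pass 70% of its speed; a pose out of reach is approached as far as the arm can. A call is refused whole if a number of a shift passes 0.0417 or a number of a turn 7.16, either way. A call with a gripper value outside its range is refused whole. "hand" is the finger opening in m, from 0 to 0.087, set as the call begins (left out, the last holds). The fingers move at their own pace and stop on an object; the grip force is fixed at half the most. Time passes only in rows, so rows that do not move let the fingers close. It gives the time, the measured TCP pose, the force, the opening and the grip force at its end, in the units of the state.
- r.sense(): the state, without advancing time (a new reading comes with each control period).
- imaging.capture(name): name is "scene" or "side" or "wrist"; returns a dict with "frame" (400x640x3 uint8, blue, green, red), "intrinsics" (3x3 intrinsics, pixels), "eye" and "orientation" of the camera in the world. Camera axes: x right, y down, z forward; pixel columns grow to the right and rows downward; lengths in m; the calibration is good to about 2 mm. A picture is of the moment at which its call begins. There is no depth.
- r.finish_job(): hands the job in; it is judged then, once.
Trained networks look in a picture, given as the dict that the camera call returned (one of the last four; its "shot" number tells which), for a name from the list of things; names that differ only in an ending like _2 or _b are one class to them, and where a whole thing is asked for, a point or a joint stands for the part that bears it (a point fixed in the world has none). Each returns a list of dicts, best first, with "confidence" (0 to 1); they miss things now and then, are a little off and sometimes report something else, mostly with a low value. They report only what shows in the picture. A call takes as long as a camera call.
- models.cut_out(picture, target): "region" (400x640 bool, what is visible of it) and "extent" ([left, top, width, height] as shares, 0 to 1, of the picture: columns of its width, rows of its height, round what is visible of it).
- models.place_of(picture, target): "at" ([column, row] as shares, 0 to 1, of the picture: columns of its width, rows of its height: a listed point, or the origin of a listed thing).
The state is a dict: "time_s": time; "joints": joint angles; "joint_velocities": joint speeds; "effort": joint torques, N m; "tcp_pos": TCP position; "ee_rot": TCP orientation; "wrist_force": force on the tool from outside, world axes, zero at the start; "moment": the same for the moment, N m; "gripper_width": opening from 0.0 (shut) to 1.0 (fully open); "gripper_force": force on a finger pad.
Only numpy, scipy, OpenCV 4.12 (cv2) and the standard library are available. Lean on these libraries where they do the work, as an engineer would, in place of code of your own. Each camera call takes 0.05 s, during which the arm holds its last target. There are 200 camera calls.

## Working session

There is one attempt and no reset: what is moved stays moved. The work goes in short steps, Python scripts to look and compute and a tool call to move; the robot and the scene stay as the last step left them, time stands still between calls to the robot, and variables do not carry over. Pictures are saved under pics/ and viewed, at most 14 in all, crops included, and the job is handed in when it is done.

Besides the shell and the picture viewer there is one more tool, called after "Call:" in YAML: its name, and indented under it one key for each argument. apply_moves: Moves the arm, as the interface text tells. Its arguments: {"type":"object","properties":{"moves":{"type":"array"},"hand":{"type":"number"}},"required":["moves"]}

```bash
mkdir -p pics; cat > h.py <<'E'
import numpy as np, cv2
from station import r, imaging, models
def shot(n,save=None):
    p=imaging.capture(n)
    if save: cv2.imwrite('pics/'+save,p["frame"])
    return p
def ray(p,u,v):
    K=np.array(p["intrinsics"]);R=np.array(p["orientation"])
    d=R@np.linalg.solve(K,[u,v,1.]);return np.array(p["eye"]),d
def onz(p,u,v,z):
    e,d=ray(p,u,v);return e+d*(z-e[2])/d[2]
def proj(p,X):
    K=np.array(p["intrinsics"]);R=np.array(p["orientation"])
    c=K@(R.T@(np.array(X)-p["eye"]));return c[:2]/c[2]
def tri(obs):
    A=np.zeros((3,3));b=np.zeros(3)
    for p,uv in obs:
        e,d=ray(p,*uv);d=d/np.linalg.norm(d);M=np.eye(3)-np.outer(d,d);A+=M;b+=M@e
    return np.linalg.solve(A,b)
E
python3 - <<'E'
from h import *
s=r.sense();print(s['time_s'],s['tcp_pos'],s['ee_rot'],r.pinch_z)
P={n:shot(n,n+'0.png') for n in("scene","side","wrist")}
for n,p in P.items():
    print(n,np.round(p['eye'],3),np.round(p['orientation'],3).tolist(),np.round(p['intrinsics'],1).tolist())
    for t in "rail lamp screen condenser slide_holder projection_lens iris amber_bottle dropper_bottle clear_jar".split():
        q=models.place_of(p,t)[:2]
        print(t,[(np.round([k['at'][0]*640,k['at'][1]*400]).tolist(),round(k['confidence'],2),np.round(onz(p,k['at'][0]*640,k['at'][1]*400,.014 if t in('lamp','screen') else 0),3).tolist()) for k in q])
E
```

```text
0.0 [0.15193239 0.60559919 0.2214686 ] [[ 9.69892942e-01 -2.43531308e-01 -4.28209118e-04]
 [-2.43531659e-01 -9.69890552e-01 -2.15584276e-03]
 [ 1.09699228e-04  2.19521915e-03 -9.99997584e-01]] 0.0187
scene [-0.058 -0.161  0.779] [[0.414, -0.671, 0.615], [-0.91, -0.304, 0.282], [-0.002, -0.676, -0.736]] [[391.0, 0.0, 320.2], [0.0, 391.0, 200.7], [0.0, 0.0, 1.0]]
rail [([303.0, 202.0], 0.77, [0.569, 0.176, 0.0]), ([414.0, 244.0], 0.74, [0.557, -0.131, 0.0])]
lamp [([246.0, 185.0], 0.85, [0.55, 0.342, 0.014])]
screen [([364.0, 217.0], 0.56, [0.574, 0.004, 0.014])]
condenser [([316.0, 255.0], 0.56, [0.427, 0.073, 0.0])]
slide_holder [([215.0, 219.0], 0.92, [0.42, 0.36, 0.0])]
projection_lens [([362.0, 180.0], 0.68, [0.713, 0.062, 0.0]), ([385.0, 282.0], 0.63, [0.426, -0.101, 0.0])]
iris [([263.0, 235.0], 0.56, [0.426, 0.219, 0.0])]
amber_bottle [([361.0, 180.0], 0.87, [0.711, 0.063, 0.0])]
dropper_bottle [([317.0, 256.0], 0.58, [0.426, 0.069, 0.0]), ([300.0, 160.0], 0.56, [0.717, 0.259, 0.0])]
clear_jar [([412.0, 245.0], 0.72, [0.551, -0.128, 0.0])]
side [0.232 0.837 0.364] [[-0.907, -0.
[... 449 characters left out ...]
0.0], 0.77, [0.421, 0.357, 0.0])]
projection_lens [([402.0, 198.0], 0.75, [0.433, -0.092, 0.0])]
iris [([368.0, 251.0], 0.64, [0.42, 0.213, 0.0]), ([283.0, 199.0], 0.5, [0.698, 0.061, 0.0])]
amber_bottle [([282.0, 202.0], 0.92, [0.691, 0.077, 0.0])]
dropper_bottle [([236.0, 230.0], 0.9, [0.695, 0.257, 0.0]), ([363.0, 187.0], 0.58, [0.549, -0.121, 0.0])]
clear_jar [([362.0, 185.0], 0.87, [0.558, -0.132, 0.0])]
wrist [0.228 0.587 0.383] [[-0.245, -0.931, -0.271], [-0.97, 0.236, 0.067], [0.002, 0.279, -0.96]] [[301.8, 0.0, 319.6], [0.0, 301.8, 199.7], [0.0, 0.0, 1.0]]
rail []
lamp []
screen []
condenser []
slide_holder []
projection_lens []
iris []
amber_bottle []
dropper_bottle []
clear_jar []
```

View pics/scene0.png

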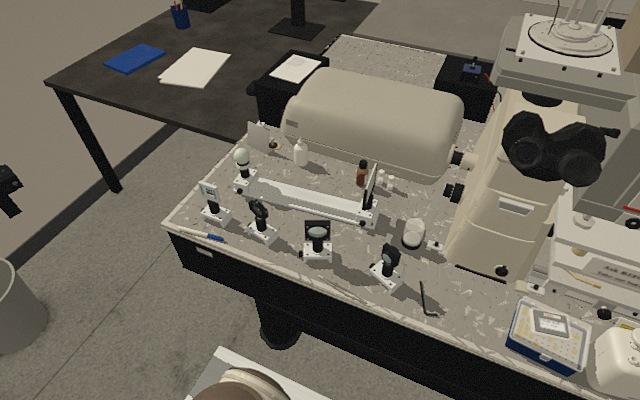

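View pics/side0.png

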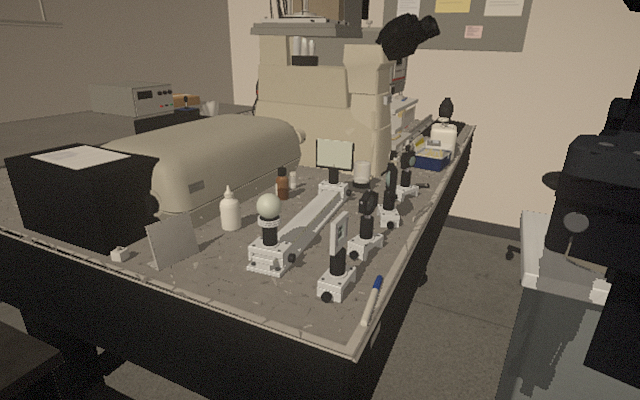

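The four carriers stand in front of the rail: slide holder at (212,210), two black ones at (262,230) and (387,270), and the condenser at (317,248). The lamp is at (243,165) and the screen at (369,200). I'll zoom in to identify them and get their yaw.

```bash
python3 - <<'E'
import cv2,numpy as np
a=cv2.imread('pics/scene0.png');b=cv2.imread('pics/side0.png')
c=lambda i,x,y,w,h:cv2.resize(i[y:y+h,x:x+w],(400,300),interpolation=cv2.INTER_CUBIC)
cv2.imwrite('pics/z.png',np.vstack([np.hstack([c(a,185,170,100,75),c(a,285,205,100,75)]),np.hstack([c(a,345,225,100,75),c(b,310,140,134,100)])]))
E
```

```text
(no output)
```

View pics/z.png

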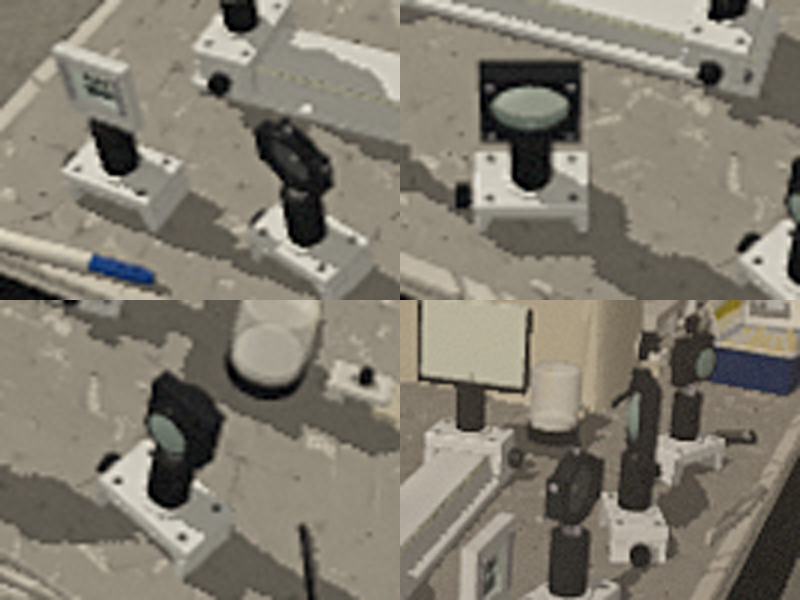

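Panels: slide holder and iris at top left, condenser at top right, projection lens (glass tube) at bottom left. So the iris is at about (.42,.215) and the lens at about (.43,-.095). Next I'll write a move planner and go above the slide holder for a wrist look.

```bash
cat >> h.py <<'E'
def yawof(R): return np.degrees(np.arctan2(R[1][0],R[0][0]))
def plan(x,y,z,yaw,start=None,n=None,step=.04):
    """rows to bring TCP to x,y,z (tool straight down) with tool-x yaw (deg); prints calls of 5 rows"""
    if start is None:
        s=r.sense();p=np.array(s['tcp_pos'],float);a=yawof(s['ee_rot'])
    else: p=np.array(start[:3],float);a=start[3]
    t=np.array([x,y,z]);da=(yaw-a+180)%360-180
    if n is None:n=max(1,int(np.ceil(max(np.linalg.norm(t-p)/step,abs(da)/7))))
    rows=[]
    for i in range(n):
        k=n-i;d=(t-p)/k;c,s_=np.cos(np.radians(a)),np.sin(np.radians(a))
        X=np.array([c,s_,0]);Y=np.array([s_,-c,0])
        m=[round(float(d@X),3),round(float(d@Y),3),round(float(-d[2]),3)]
        rem=(yaw-a+180)%360-180;u=round(-rem/k,1)
        rows.append([m,u]);p=p+m[0]*X+m[1]*Y+np.array([0,0,-m[2]]);a-=u
    print(f"# -> {np.round(p,4).tolist()} yaw {a:.1f}")
    for i in range(0,n,5):print(rows[i:i+5])
    return [*p,a]
E
python3 -c "
from h import *
plan(.42,.36,.26,-77)"
```

```text
# -> [0.4197, 0.3602, 0.2595] yaw -77.0
[[[0.032, 0.017, -0.004], np.float64(6.3)], [[0.034, 0.014, -0.004], np.float64(6.3)], [[0.035, 0.01, -0.004], np.float64(6.3)], [[0.036, 0.006, -0.004], np.float64(6.3)], [[0.036, 0.002, -0.004], np.float64(6.3)]]
[[[0.036, -0.002, -0.003], np.float64(6.3)], [[0.036, -0.006, -0.004], np.float64(6.3)], [[0.035, -0.01, -0.003], np.float64(6.3)], [[0.034, -0.013, -0.004], np.float64(6.3)], [[0.032, -0.017, -0.003], np.float64(6.2)]]
```

Call:
apply_moves:
  moves:
    - [[0.032,0.017,-0.004],6.3]
    - [[0.034,0.014,-0.004],6.3]
    - [[0.035,0.01,-0.004],6.3]
    - [[0.036,0.006,-0.004],6.3]
    - [[0.036,0.002,-0.004],6.3]
  hand: 0.087

```text
time_s: 2.07
tcp_pos: [0.2872, 0.4821, 0.2429]
ee_rot: [[0.696, -0.718, 0.0], [-0.718, -0.696, 0.0], [-0.0, -0.0, -1.0]]
wrist_force: [1.1, 0.8, 1.0]
gripper_width: 1.0
gripper_force: 0.0
```

Call:
apply_moves:
  moves:
    - [[0.036,-0.002,-0.003],6.3]
    - [[0.036,-0.006,-0.004],6.3]
    - [[0.035,-0.01,-0.003],6.3]
    - [[0.034,-0.013,-0.004],6.3]
    - [[0.032,-0.017,-0.003],6.2]

```text
time_s: 2.48
tcp_pos: [0.4208, 0.3589, 0.2602]
ee_rot: [[0.22, -0.975, 0.001], [-0.975, -0.22, 0.001], [-0.001, -0.001, -1.0]]
wrist_force: [0.7, 1.4, 0.1]
gripper_width: 0.999
gripper_force: 0.0
```

```bash
sed -i 's/u=round(-rem\/k,1)/u=round(float(-rem\/k),1)/' h.py; python3 - <<'E'
from h import *
p=shot("wrist","w1.png");s=r.sense();print(s['tcp_pos'],yawof(s['ee_rot']),s['joints'],p['eye'])
for t in ("slide_holder","iris","lamp","rail"):
    for k in models.place_of(p,t)[:1]:
        u,v=k['at'][0]*640,k['at'][1]*400;print(t,u,v,k['confidence'],onz(p,u,v,0.014 if t=='lamp' else 0))
E
```

```text
[0.42427482 0.35537748 0.26080898] -77.77789049722065 [ 56.80400378  13.56872892  -6.22109103   0.13191732 -70.18635013
 -44.62651836] [0.43921629 0.28366464 0.42119354]
slide_holder 315.904 162.79999999999998 0.58 [0.42972981 0.35229027 0.        ]
iris 337.79200000000003 61.0 0.78 [0.43064572 0.21795282 0.        ]
lamp 220.288 136.48 0.85 [0.5612534  0.34351384 0.014     ]
```

View pics/w1.png

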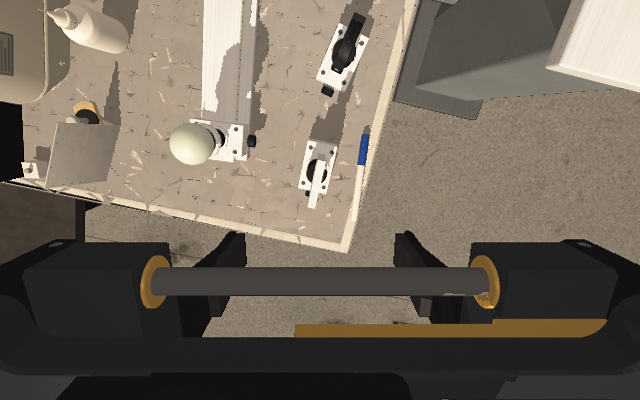

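The wrist view shows the slide holder's saddle at (318,167), long side near vertical in the image, and the iris at (343,50), tilted. Both carriers' axes are roughly across the rail direction. I'll rectify the images to measure yaw.

```bash
cat >> h.py <<'E'
def rect(p,c,z=.026,half=.06,mm=.0005):
    n=int(2*half/mm)
    g=[(-1,-1),(1,-1),(1,1),(-1,1)]
    src=np.float32([proj(p,[c[0]+a*half,c[1]+b*half,z]) for a,b in g])
    # image: col = -y (right), row = -x (down): robot's view, x up, y left
    dst=np.float32([[n/2-b*n/2,n/2-a*n/2] for a,b in g])
    return cv2.warpPerspective(p["frame"],cv2.getPerspectiveTransform(src,dst),(n,n),flags=cv2.INTER_CUBIC)
E
python3 - <<'E'
from h import *
p=shot("wrist");q=shot("scene");d=shot("side")
a=[rect(p,(.425,.355)),rect(p,(.43,.217)),rect(d,(.44,.055))]
b=[rect(q,(.42,.36)),rect(q,(.426,.217)),rect(q,(.43,.06)),rect(q,(.43,-.095))]
a.append(rect(d,(.43,-.095)))
im=np.vstack([np.hstack(a),np.hstack(b)])
im=cv2.resize(im,(800,400))
for k in range(8):
    x,y=200*(k%4),200*(k//4);cv2.drawMarker(im,(x+100,y+100),(0,0,255),0,8)
cv2.imwrite('pics/r1.png',im)
E
```

```text
(no output)
```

View pics/r1.png

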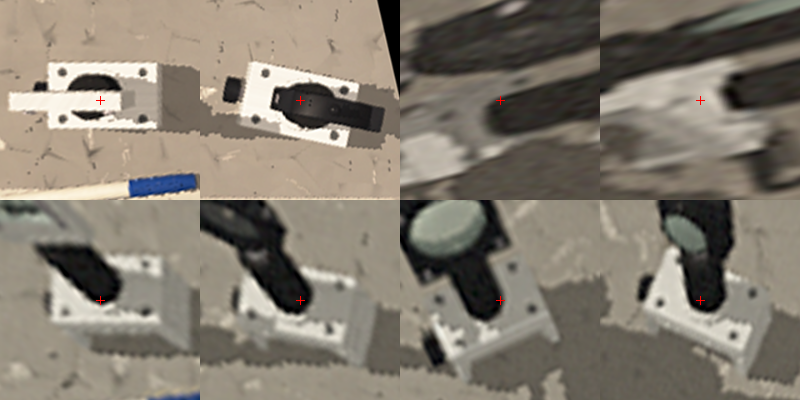

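The plates rectify to 66x40 mm, which confirms a plate top at about 26 mm. The yaws come out at about 0° for the slide holder, −12° for the iris, +22° for the condenser and −25° for the lens. Now I'll turn the tool to match the slide holder.

```bash
python3 - <<'E'
from h import *
print(r.sense()['tcp_pos'])
plan(.424,.355,.22,0)
E
```

```text
[0.41899469 0.36096215 0.25940075]
# -> [0.4238, 0.3552, 0.2204] yaw 0.0
[[[0.001, -0.0, 0.004], -7.0], [[0.001, -0.0, 0.004], -7.0], [[0.001, -0.0, 0.003], -7.0], [[0.001, -0.0, 0.004], -7.0], [[0.001, -0.0, 0.003], -7.0]]
[[[0.001, -0.0, 0.004], -7.0], [[0.0, -0.0, 0.003], -7.0], [[0.001, -0.0, 0.004], -7.0], [[0.0, 0.0, 0.003], -7.0], [[0.001, 0.0, 0.004], -6.9]]
[[[0.0, 0.0, 0.003], -7.0]]
```

Call:
apply_moves:
  moves:
    - [[0.001,0,0.004],-7.0]
    - [[0.001,0,0.004],-7.0]
    - [[0,0,0.003],-7.0]
    - [[0,0,0.004],-7.0]
    - [[0,0,0.003],-7.0]

```text
time_s: 3.3
tcp_pos: [0.4194, 0.3592, 0.2411]
ee_rot: [[0.749, -0.663, -0.0], [-0.663, -0.749, -0.0], [-0.0, 0.0, -1.0]]
wrist_force: [0.8, -0.3, -0.2]
gripper_width: 1.001
gripper_force: 0.0
```

Call:
apply_moves:
  moves:
    - [[0,0,0.004],-7.0]
    - [[0,0,0.003],-7.0]
    - [[0,0,0.004],-7.0]
    - [[0,0,0.003],-7.0]
    - [[0.001,0,0.004],-7.0]

```text
time_s: 3.72
tcp_pos: [0.4204, 0.3591, 0.2235]
ee_rot: [[0.994, -0.113, 0.0], [-0.113, -0.994, 0.0], [0.0, -0.0, -1.0]]
wrist_force: [-0.2, 0.2, -0.6]
gripper_width: 1.004
gripper_force: 0.0
```

Call:
apply_moves:
  moves:
    - [[0,0,0.003],-7.0]
    - [[0,0,0],0]
    - [[0,0,0],0]
    - [[0,0,0],0]

```text
time_s: 4.05
tcp_pos: [0.4209, 0.3587, 0.2207]
ee_rot: [[1.0, -0.001, 0.0], [-0.001, -1.0, 0.0], [0.0, -0.0, -1.0]]
wrist_force: [-0.6, -0.3, -0.3]
gripper_width: 0.998
gripper_force: 0.0
```

```bash
cat >> h.py <<'E'
def see(c,name,t=None):
    s=r.sense();p=shot("wrist");s2=r.sense()
    print('tcp',np.round(s2['tcp_pos'],4),'drift',np.round(np.array(s2['tcp_pos'])-s['tcp_pos'],4),'yaw',round(yawof(s2['ee_rot']),2),'t',s2['time_s'])
    if t:
        for k in models.place_of(p,t)[:2]: print(t,round(k['confidence'],2),np.round(onz(p,k['at'][0]*640,k['at'][1]*400,0),4))
    im=rect(p,c);cv2.imwrite('pics/'+name,cv2.resize(im,(480,480)));return p
E
python3 - <<'E'
from h import *
p=see((.424,.355),'s1.png','slide_holder')
cv2.imwrite('pics/s1b.png',np.hstack([cv2.resize(p['frame'],(480,300)),cv2.resize(cv2.imread('pics/s1.png'),(300,300))]))
E
```

```text
tcp [0.4211 0.3585 0.2208] drift [ 0.0001 -0.0001  0.0001] yaw -0.05 t 4.1
slide_holder 0.57 [0.4263 0.3559 0.    ]
```

View pics/s1b.png

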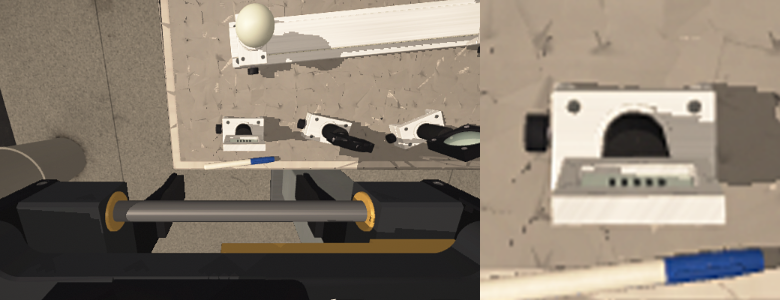

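The view agrees with the slide holder at (.4287,.3535), yaw 0, and the head parallax is consistent. I'll grasp now and rectify the rail area from this same pose.

```bash
python3 - <<'E'
from h import *
p=shot("wrist")
im=rect(p,(.56,.17),z=.030,half=.2,mm=.0005)
cv2.imwrite('pics/rail.png',im[200:600])
for t,z in(("lamp",.014),("rail",0),("screen",.014),("iris",0),("condenser",0)):
    for k in models.place_of(p,t)[:1]: print(t,round(k['confidence'],2),np.round(onz(p,k['at'][0]*640,k['at'][1]*400,z),4))
E
```

```text
lamp 0.57 [0.5565 0.3446 0.014 ]
rail 0.58 [0.5753 0.1789 0.    ]
iris 0.73 [0.4264 0.2169 0.    ]
condenser 0.62 [0.4273 0.0736 0.    ]
```

View pics/rail.png

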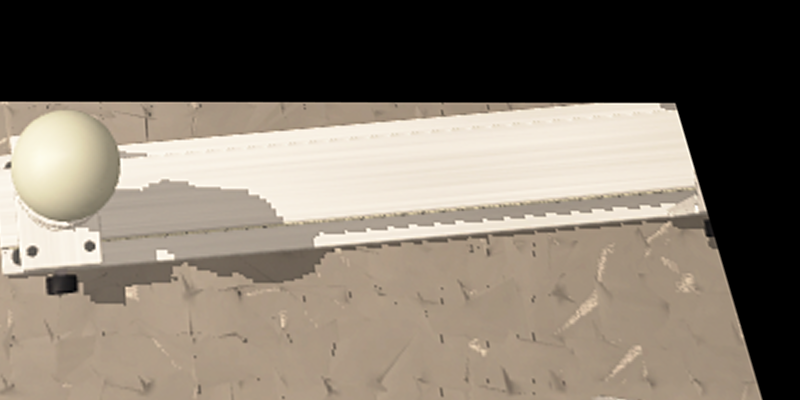

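Call:
apply_moves:
  moves:
    - [[0.004,0.002,0.02],0]
    - [[0.004,0.003,0.02],0]
    - [[0,0,0.035],0]
    - [[0,0,0.035],0]
    - [[0,0,0.03],0]

```text
time_s: 4.87
tcp_pos: [0.429, 0.3525, 0.0789]
ee_rot: [[1.0, -0.001, -0.0], [-0.001, -1.0, -0.0], [-0.0, 0.0, -1.0]]
wrist_force: [-0.0, -1.1, -0.3]
gripper_width: 1.001
gripper_force: 0.0
```

Call:
apply_moves:
  moves:
    - [[0,0,0],0]
    - [[0,0,0],0]
    - [[0,0,0],0]
    - [[0,0,0],0]
    - [[0,0,0],0]
  hand: 0.04

```text
time_s: 5.28
tcp_pos: [0.4302, 0.3543, 0.0828]
ee_rot: [[1.0, 0.001, 0.003], [0.001, -1.0, 0.004], [0.003, -0.004, -1.0]]
wrist_force: [0.7, -0.7, 0.1]
gripper_width: 0.709
gripper_force: 0.0
```

Rail centre line in the wrist frame passes through (.574,.170), running 4.9° off −y. The head measures 40.5 mm wide and the lamp is at about (.560,.343). I'll finish closing and lift.

Call:
apply_moves:
  moves:
    - [[0,0,0],0]
    - [[0,0,0],0]
    - [[0,0,0],0]

```text
time_s: 5.53
tcp_pos: [0.4297, 0.3537, 0.0818]
ee_rot: [[1.0, 0.001, 0.001], [0.001, -1.0, 0.002], [0.001, -0.002, -1.0]]
wrist_force: [-0.8, 0.1, 5.1]
gripper_width: 0.573
gripper_force: 30.0
```

Call:
apply_moves:
  moves:
    - [[0,0,-0.02],0]
    - [[0,0,-0.04],0]
    - [[0,0,-0.04],0]
    - [[0,0,-0.04],0]
    - [[0,0,0],0]

```text
time_s: 5.95
tcp_pos: [0.4326, 0.3562, 0.2295]
ee_rot: [[1.0, 0.002, 0.012], [0.002, -1.0, 0.012], [0.012, -0.012, -1.0]]
wrist_force: [1.7, 1.7, -1.4]
gripper_width: 0.57
gripper_force: 30.0
```

```bash
python3 - <<'E'
from h import *
s=r.sense();print(s['tcp_pos'],s['gripper_width']*87,s['gripper_force'],s['wrist_force'])
plan(.5698,.2234,.21,-85.1)
E
```

```text
[0.43263481 0.35620545 0.22946103] 49.62645907403872 29.99793686438352 [ 1.73660065  1.65581758 -1.43503843]
# -> [0.5695, 0.2236, 0.2105] yaw -85.1
[[[0.011, 0.01, 0.001], 6.6], [[0.012, 0.009, 0.002], 6.5], [[0.013, 0.008, 0.001], 6.6], [[0.013, 0.006, 0.002], 6.5], [[0.014, 0.005, 0.001], 6.6]]
[[[0.014, 0.003, 0.002], 6.5], [[0.015, 0.001, 0.001], 6.6], [[0.015, -0.0, 0.002], 6.5], [[0.014, -0.002, 0.001], 6.6], [[0.014, -0.004, 0.002], 6.5]]
[[[0.014, -0.005, 0.001], 6.6], [[0.013, -0.007, 0.002], 6.5], [[0.011, -0.008, 0.001], 6.6]]
```

```bash
python3 - <<'E'
from h import *
plan(.5698,.2234,.20,-85.1,start=(.4291,.3535,.2208,0))
E
```

```text
# -> [0.5702, 0.2238, 0.1998] yaw -85.1
[[[0.011, 0.01, 0.002], 6.5], [[0.012, 0.009, 0.002], 6.5], [[0.013, 0.007, 0.002], 6.6], [[0.014, 0.006, 0.001], 6.5], [[0.014, 0.004, 0.002], 6.6]]
[[[0.014, 0.003, 0.001], 6.5], [[0.015, 0.001, 0.002], 6.6], [[0.015, -0.001, 0.001], 6.5], [[0.014, -0.002, 0.002], 6.6], [[0.014, -0.004, 0.001], 6.5]]
[[[0.014, -0.006, 0.002], 6.6], [[0.013, -0.007, 0.001], 6.5], [[0.011, -0.009, 0.002], 6.6]]
```

Call:
apply_moves:
  moves:
    - [[0.011,0.01,0.002],6.5]
    - [[0.012,0.009,0.002],6.5]
    - [[0.013,0.007,0.002],6.6]
    - [[0.014,0.006,0.001],6.5]
    - [[0.014,0.004,0.002],6.6]

```text
time_s: 6.37
tcp_pos: [0.484, 0.302, 0.2103]
ee_rot: [[0.838, -0.545, -0.002], [-0.545, -0.838, -0.001], [-0.001, 0.002, -1.0]]
wrist_force: [1.0, 0.1, -3.4]
gripper_width: 0.568
gripper_force: 30.0
```

Call:
apply_moves:
  moves:
    - [[0.014,0.003,0.001],6.5]
    - [[0.015,0.001,0.002],6.6]
    - [[0.015,-0.001,0.001],6.5]
    - [[0.014,-0.002,0.002],6.6]
    - [[0.014,-0.004,0.001],6.5]

```text
time_s: 6.78
tcp_pos: [0.5369, 0.2518, 0.2028]
ee_rot: [[0.411, -0.912, -0.003], [-0.912, -0.411, -0.001], [-0.0, 0.003, -1.0]]
wrist_force: [1.0, -0.8, -3.0]
gripper_width: 0.572
gripper_force: 30.0
```

Call:
apply_moves:
  moves:
    - [[0.014,-0.006,0.002],6.6]
    - [[0.013,-0.007,0.001],6.5]
    - [[0.011,-0.009,0.002],6.6]
    - [[0,0,0],0]
    - [[0,0,0],0]

```text
time_s: 7.2
tcp_pos: [0.5698, 0.2226, 0.198]
ee_rot: [[0.086, -0.996, -0.003], [-0.996, -0.086, -0.001], [0.001, 0.003, -1.0]]
wrist_force: [-0.5, 0.3, -3.0]
gripper_width: 0.569
gripper_force: 30.0
```

Call:
apply_moves:
  moves:
    - [[0,0,0],0]
    - [[0,0,0],0]
    - [[0,0,0],0]

```text
time_s: 7.45
tcp_pos: [0.5699, 0.2239, 0.1996]
ee_rot: [[0.087, -0.996, -0.0], [-0.996, -0.087, 0.0], [-0.0, 0.0, -1.0]]
wrist_force: [0.4, -0.1, -3.1]
gripper_width: 0.571
gripper_force: 30.0
```

```bash
python3 - <<'E'
from h import *
p=see((.57,.22),'s2.png')
im=rect(p,(.57,.12),z=.030,half=.15,mm=.0005)
cv2.imwrite('pics/s2b.png',np.hstack([cv2.resize(p['frame'],(480,300)),cv2.resize(im,(300,300))]))
for t,z in(("lamp",.014),("rail",0),("screen",.014)):
    for k in models.place_of(p,t)[:1]: print(t,round(k['confidence'],2),np.round(onz(p,k['at'][0]*640,k['at'][1]*400,z),4))
E
```

```text
tcp [0.57   0.2239 0.1996] drift [0.0001 0.     0.0001] yaw -85.0 t 7.5
rail 0.61 [0.5763 0.17   0.    ]
```

View pics/s2b.png

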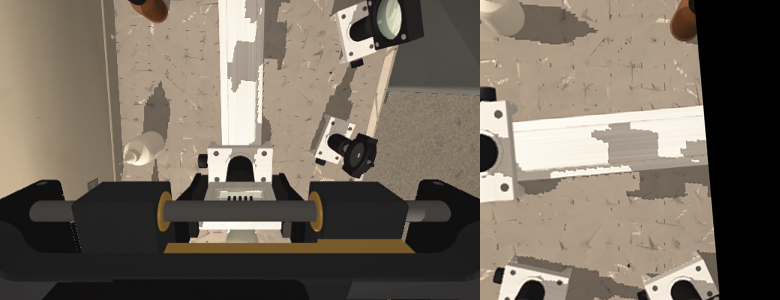

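The slide holder is held over the rail and looks centred. I'll check the rail edges numerically in the rail frame.

```bash
python3 - <<'E'
from h import *
p=shot("wrist")
im=rect(p,(.58,.12),z=.030,half=.08,mm=.0005)
g=im
M=cv2.getRotationMatrix2D((160,160),-4.9,1);g=cv2.warpAffine(im,M,(320,320))
cv2.imwrite('pics/s3.png',cv2.resize(g,(560,560)))
E
```

```text
(no output)
```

View pics/s3.png

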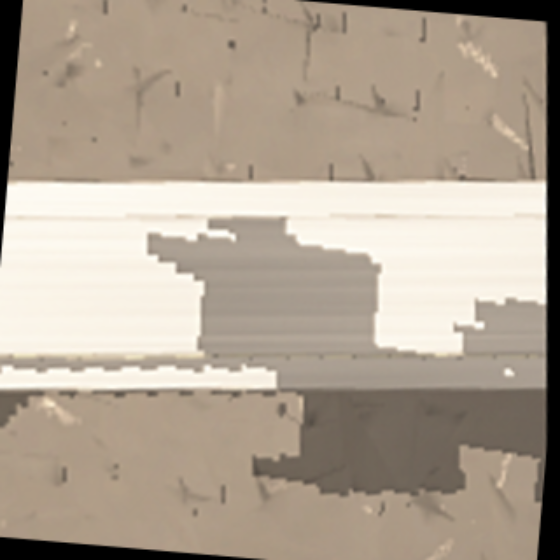

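The rail head centre is at x=.5786 at y=.12, matching my line to within 1 mm, and the angle is exact. Lowering the slide holder.

Call:
apply_moves:
  moves:
    - [[0,0,0.03],0]
    - [[0,0,0.03],0]
    - [[0,0,0.02],0]
    - [[0,0,0.01],0]
    - [[0,0,0.006],0]

```text
time_s: 8.12
tcp_pos: [0.5699, 0.223, 0.102]
ee_rot: [[0.086, -0.996, -0.002], [-0.996, -0.086, -0.002], [0.001, 0.002, -1.0]]
wrist_force: [0.2, 0.5, -2.6]
gripper_width: 0.569
gripper_force: 30.0
```

Call:
apply_moves:
  moves:
    - [[0,0,0.004],0]
    - [[0,0,0.002],0]
    - [[0,0,0.002],0]
    - [[0,0,0],0]
    - [[0,0,0],0]

```text
time_s: 8.53
tcp_pos: [0.5709, 0.2237, 0.0964]
ee_rot: [[0.086, -0.996, 0.001], [-0.996, -0.086, 0.001], [-0.001, -0.002, -1.0]]
wrist_force: [0.7, 0.5, -2.7]
gripper_width: 0.567
gripper_force: 30.0
```

Call:
apply_moves:
  moves:
    - [[0,0,0.002],0]
    - [[0,0,0],0]
    - [[0,0,0],0]

```text
time_s: 8.78
tcp_pos: [0.5711, 0.2239, 0.0959]
ee_rot: [[0.086, -0.996, 0.003], [-0.996, -0.086, 0.001], [-0.001, -0.003, -1.0]]
wrist_force: [-2.8, 0.9, 6.3]
gripper_width: 0.57
gripper_force: 30.0
```

Contact is at z .0959, which equals grasp height plus 14 mm, so it is seated. Releasing and heading to the condenser.

Call:
apply_moves:
  moves:
    - [[0,0,0],0]
    - [[0,0,0],0]
    - [[0,0,0],0]
    - [[0,0,0],0]
  hand: 0.087

```text
time_s: 9.12
tcp_pos: [0.5706, 0.2234, 0.0936]
ee_rot: [[0.086, -0.996, 0.0], [-0.996, -0.086, 0.0], [-0.0, -0.0, -1.0]]
wrist_force: [0.1, 0.3, 0.0]
gripper_width: 0.793
gripper_force: 0.0
```

Call:
apply_moves:
  moves:
    - [[0,0,-0.03],0]
    - [[0,0,-0.04],0]
    - [[0,0,-0.04],0]
    - [[0,0,-0.02],0]
    - [[0,0,0],0]

```text
time_s: 9.53
tcp_pos: [0.5734, 0.2247, 0.2303]
ee_rot: [[0.087, -0.996, 0.011], [-0.996, -0.086, 0.006], [-0.005, -0.012, -1.0]]
wrist_force: [0.8, 1.0, 1.5]
gripper_width: 0.999
gripper_force: 0.0
```

```bash
python3 - <<'E'
from h import *
p=see((.57,.22),'s4.png');print(r.sense()['gripper_width'])
plan(.43,.065,.225,10,start=(.570,.2238,.2258,-85.1))
E
```

```text
tcp [0.5717 0.2242 0.2268] drift [-0.0016 -0.0005 -0.0035] yaw -85.08 t 9.5833
0.9995109078435992
# -> [0.4304, 0.0646, 0.2248] yaw 10.0
[[[0.01, 0.011, 0.0], -6.8], [[0.009, 0.012, 0.0], -6.8], [[0.008, 0.013, 0.0], -6.8], [[0.006, 0.014, 0.0], -6.8], [[0.004, 0.015, 0.0], -6.8]]
[[[0.003, 0.015, 0.0], -6.8], [[0.001, 0.015, 0.0], -6.8], [[-0.001, 0.015, 0.0], -6.8], [[-0.003, 0.015, 0.0], -6.8], [[-0.005, 0.014, 0.0], -6.8]]
[[[-0.006, 0.014, 0.0], -6.8], [[-0.008, 0.013, 0.0], -6.8], [[-0.009, 0.012, 0.0], -6.8], [[-0.01, 0.011, 0.001], -6.7]]
```

Call:
apply_moves:
  moves:
    - [[0.01,0.011,0.0],-6.8]
    - [[0.009,0.012,0.0],-6.8]
    - [[0.008,0.013,0.0],-6.8]
    - [[0.006,0.014,0.0],-6.8]
    - [[0.004,0.015,0.0],-6.8]

```text
time_s: 10.0
tcp_pos: [0.5186, 0.1658, 0.2215]
ee_rot: [[0.633, -0.775, -0.003], [-0.775, -0.633, -0.002], [-0.001, 0.003, -1.0]]
wrist_force: [0.5, -0.4, -0.1]
gripper_width: 1.003
gripper_force: 0.0
```

Call:
apply_moves:
  moves:
    - [[0.003,0.015,0.0],-6.8]
    - [[0.001,0.015,0.0],-6.8]
    - [[-0.001,0.015,0.0],-6.8]
    - [[-0.003,0.015,0.0],-6.8]
    - [[-0.005,0.014,0.0],-6.8]

```text
time_s: 10.42
tcp_pos: [0.4686, 0.1091, 0.2218]
ee_rot: [[0.957, -0.289, -0.003], [-0.289, -0.957, -0.001], [-0.003, 0.002, -1.0]]
wrist_force: [0.1, -0.3, 0.5]
gripper_width: 0.996
gripper_force: 0.0
```

Call:
apply_moves:
  moves:
    - [[-0.006,0.014,0.0],-6.8]
    - [[-0.008,0.013,0.0],-6.8]
    - [[-0.009,0.012,0.0],-6.8]
    - [[-0.01,0.011,0.001],-6.7]
    - [[0,0,0],0]

```text
time_s: 10.83
tcp_pos: [0.4282, 0.0623, 0.2209]
ee_rot: [[0.985, 0.175, -0.004], [0.175, -0.985, -0.001], [-0.004, 0.001, -1.0]]
wrist_force: [-0.6, -0.0, 0.3]
gripper_width: 1.0
gripper_force: 0.0
```

Call:
apply_moves:
  moves:
    - [[0,0,0],0]
    - [[0,0,0],0]
    - [[0,0,0],0]
    - [[0,0,0],0]

```text
time_s: 11.17
tcp_pos: [0.4312, 0.0646, 0.2222]
ee_rot: [[0.985, 0.173, -0.0], [0.173, -0.985, -0.0], [-0.001, 0.0, -1.0]]
wrist_force: [-0.5, -0.5, -0.3]
gripper_width: 0.999
gripper_force: 0.0
```

```bash
python3 - <<'E'
from h import *
p=see((.43,.065),'c1.png',"condenser")
print(np.round(p['eye'],4))
q=rect(p,(.43,.212)); q2=rect(p,(.435,-.09))
cv2.imwrite('pics/c1b.png',np.hstack([cv2.resize(q,(240,240)),cv2.resize(cv2.imread('pics/c1.png'),(320,320))[:240] if 0 else cv2.resize(cv2.imread('pics/c1.png'),(240,240)),cv2.resize(q2,(240,240))]))
for t in("iris","projection_lens"):
    for k in models.place_of(p,t)[:1]: print(t,round(k['confidence'],2),np.round(onz(p,k['at'][0]*640,k['at'][1]*400,0),4))
E
```

```text
tcp [0.4312 0.0645 0.2223] drift [-0.     -0.      0.0001] yaw 10.0 t 11.2167
condenser 0.61 [0.4265 0.0689 0.    ]
[0.5085 0.0777 0.3832]
iris 0.98 [0.4263 0.2185 0.    ]
projection_lens 0.82 [ 0.4306 -0.1032  0.    ]
```

View pics/c1b.png

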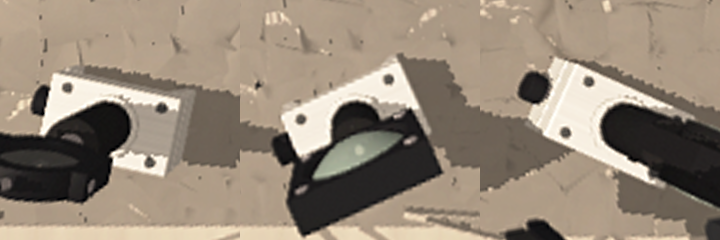

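Condenser at (.4295,.0667) with yaw about 24.5°, and the head parallax agrees. The iris yaw is about −11° and the lens about −28°. Grasping the condenser.

```bash
python3 - <<'E'
from h import *
a=plan(.4295,.0667,.16,24.5,n=3)
plan(.4295,.0667,.0815,24.5,start=a,n=2)
b=plan(.5647,.2832,.21,-85.1,start=(.4295,.0667,.2215,24.5))
E
```

```text
# -> [0.4293, 0.0669, 0.1604] yaw 24.5
[[[-0.0, -0.001, 0.021], -4.8], [[-0.0, -0.001, 0.021], -4.8], [[-0.001, -0.001, 0.02], -4.9]]
# -> [0.4293, 0.0669, 0.0814] yaw 24.5
[[[0.0, 0.0, 0.039], 0.0], [[0.0, 0.0, 0.04], 0.0]]
# -> [0.5649, 0.2827, 0.2095] yaw -85.1
[[[0.013, -0.009, 0.001], 6.8], [[0.012, -0.01, 0.001], 6.9], [[0.011, -0.012, 0.001], 6.8], [[0.009, -0.013, 0.001], 6.9], [[0.008, -0.014, 0.001], 6.8]]
[[[0.006, -0.015, 0.001], 6.9], [[0.004, -0.015, 0.001], 6.8], [[0.002, -0.016, 0.001], 6.9], [[0.001, -0.016, 0.0], 6.8], [[-0.001, -0.016, 0.001], 6.9]]
[[[-0.003, -0.016, 0.0], 6.8], [[-0.005, -0.015, 0.001], 6.9], [[-0.007, -0.014, 0.0], 6.9], [[-0.009, -0.013, 0.001], 6.8], [[-0.01, -0.013, 0.0], 6.8]]
[[[-0.011, -0.011, 0.001], 6.9]]
```

Call:
apply_moves:
  moves:
    - [[0,-0.001,0.021],-4.8]
    - [[0,-0.001,0.021],-4.8]
    - [[-0.001,-0.001,0.02],-4.9]
    - [[0,0,0.04],0]
    - [[0,0,0.038],0]

```text
time_s: 11.78
tcp_pos: [0.4301, 0.0673, 0.0823]
ee_rot: [[0.91, 0.415, 0.004], [0.415, -0.91, 0.002], [0.004, -0.0, -1.0]]
wrist_force: [0.2, 1.4, -1.0]
gripper_width: 1.0
gripper_force: 0.0
```

Call:
apply_moves:
  moves:
    - [[0,0,0],0]
    - [[0,0,0],0]
    - [[0,0,0],0]
    - [[0,0,0],0]
    - [[0,0,0],0]

```text
time_s: 12.2
tcp_pos: [0.4307, 0.0675, 0.0847]
ee_rot: [[0.91, 0.415, 0.004], [0.415, -0.91, 0.002], [0.005, -0.0, -1.0]]
wrist_force: [-1.0, 0.9, 0.5]
gripper_width: 0.999
gripper_force: 0.0
```

Call:
apply_moves:
  moves:
    - [[0,0,0],0]
    - [[0,0,0],0]
    - [[0,0,0],0]
    - [[0,0,0],0]
    - [[0,0,0],0]
  hand: 0.045

```text
time_s: 12.62
tcp_pos: [0.4292, 0.0667, 0.0827]
ee_rot: [[0.91, 0.415, 0.0], [0.415, -0.91, 0.0], [0.0, -0.0, -1.0]]
wrist_force: [-0.2, 0.4, 0.9]
gripper_width: 0.71
gripper_force: 0.0
```

Call:
apply_moves:
  moves:
    - [[0,0,0],0]
    - [[0,0,0],0]
    - [[0,0,0],0]

```text
time_s: 12.87
tcp_pos: [0.4292, 0.0668, 0.0825]
ee_rot: [[0.91, 0.415, -0.0], [0.415, -0.91, 0.0], [-0.0, -0.0, -1.0]]
wrist_force: [-0.7, 0.9, -0.5]
gripper_width: 0.64
gripper_force: 29.9
```

The grip is 55.7 mm wide, as expected. Lifting and carrying.

Call:
apply_moves:
  moves:
    - [[0,0,-0.03],0]
    - [[0,0,-0.04],0]
    - [[0,0,-0.04],0]
    - [[0,0,-0.04],0]
    - [[0,0,-0.01],0]

```text
time_s: 13.28
tcp_pos: [0.432, 0.0675, 0.2488]
ee_rot: [[0.909, 0.416, 0.011], [0.416, -0.909, 0.004], [0.011, 0.001, -1.0]]
wrist_force: [1.3, 0.8, -2.9]
gripper_width: 0.639
gripper_force: 29.9
```

Call:
apply_moves:
  moves:
    - [[0.013,-0.009,0.0],6.8]
    - [[0.012,-0.01,0.0],6.9]
    - [[0.011,-0.012,0.0],6.8]
    - [[0.009,-0.013,0.0],6.9]
    - [[0.008,-0.014,0.0],6.8]

```text
time_s: 13.7
tcp_pos: [0.4704, 0.1347, 0.2415]
ee_rot: [[0.985, -0.174, -0.002], [-0.174, -0.985, -0.001], [-0.002, 0.001, -1.0]]
wrist_force: [-0.4, -0.0, -3.1]
gripper_width: 0.643
gripper_force: 29.9
```

Call:
apply_moves:
  moves:
    - [[0.006,-0.015,0.0],6.9]
    - [[0.004,-0.015,0.0],6.8]
    - [[0.002,-0.016,0.0],6.9]
    - [[0.001,-0.016,0.0],6.8]
    - [[-0.001,-0.016,0.0],6.9]

```text
time_s: 14.12
tcp_pos: [0.5131, 0.2024, 0.2412]
ee_rot: [[0.715, -0.699, -0.003], [-0.699, -0.715, -0.001], [-0.001, 0.003, -1.0]]
wrist_force: [-0.5, -0.2, -2.5]
gripper_width: 0.639
gripper_force: 29.9
```

Call:
apply_moves:
  moves:
    - [[-0.003,-0.016,0.0],6.8]
    - [[-0.005,-0.015,0.0],6.9]
    - [[-0.007,-0.014,0.0],6.9]
    - [[-0.009,-0.013,0.0],6.8]
    - [[-0.01,-0.013,0.0],6.8]

```text
time_s: 14.53
tcp_pos: [0.5555, 0.27, 0.2409]
ee_rot: [[0.199, -0.98, -0.003], [-0.98, -0.199, -0.002], [0.001, 0.003, -1.0]]
wrist_force: [0.1, 0.4, -3.6]
gripper_width: 0.637
gripper_force: 29.9
```

Call:
apply_moves:
  moves:
    - [[-0.011,-0.011,0.0],6.9]
    - [[0,0,0],0]
    - [[0,0,0],0]
    - [[0,0,0],0]
    - [[0,0,0],0]

```text
time_s: 14.95
tcp_pos: [0.5639, 0.282, 0.2421]
ee_rot: [[0.086, -0.996, -0.001], [-0.996, -0.086, -0.001], [0.001, 0.001, -1.0]]
wrist_force: [0.1, 0.0, -2.4]
gripper_width: 0.641
gripper_force: 29.9
```

```bash
python3 - <<'E'
from h import *
p=see((.57,.22),'x.png',"slide_holder")
im=rect(p,(.575,.17),z=.040,half=.08,mm=.0005)
M=cv2.getRotationMatrix2D((160,160),-4.9,1);g=cv2.warpAffine(im,M,(320,320))
cv2.imwrite('pics/c2.png',np.hstack([cv2.resize(p['frame'],(480,300)),cv2.resize(g,(320,300))]))
E
```

```text
tcp [0.564  0.2821 0.2424] drift [0.0001 0.     0.0003] yaw -85.06 t 15.0
slide_holder 0.96 [0.5724 0.2296 0.    ]
```

View pics/c2.png

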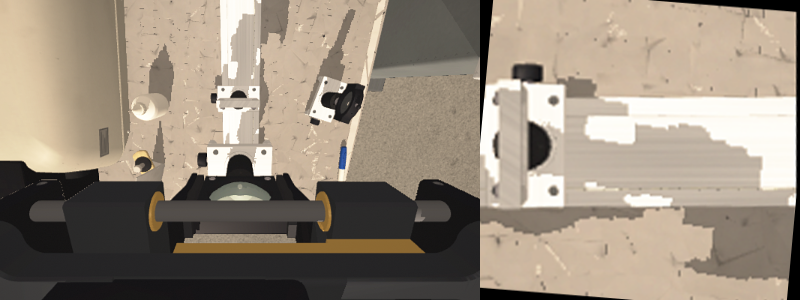

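The slide holder sits flat on the rail with its axis along it, centre at y about .226. Lowering the condenser.

Call:
apply_moves:
  moves:
    - [[0,-0.001,0.04],0]
    - [[0,0,0.04],0]
    - [[0,0,0.03],0]
    - [[0,0,0.015],0]
    - [[0,0,0.01],0]

```text
time_s: 15.47
tcp_pos: [0.5641, 0.2815, 0.1049]
ee_rot: [[0.086, -0.996, -0.004], [-0.996, -0.086, -0.003], [0.002, 0.004, -1.0]]
wrist_force: [-0.1, 0.3, -2.7]
gripper_width: 0.646
gripper_force: 29.9
```

Call:
apply_moves:
  moves:
    - [[0,0,0.005],0]
    - [[0,0,0.003],0]
    - [[0,0,0.002],0]
    - [[0,0,0.002],0]
    - [[0,0,0],0]

```text
time_s: 15.88
tcp_pos: [0.5656, 0.2831, 0.0964]
ee_rot: [[0.086, -0.996, 0.001], [-0.996, -0.086, 0.001], [-0.001, -0.001, -1.0]]
wrist_force: [-1.9, -0.5, -2.5]
gripper_width: 0.64
gripper_force: 29.9
```

Call:
apply_moves:
  moves:
    - [[0,0,0],0]
    - [[0,0,0],0]

```text
time_s: 16.05
tcp_pos: [0.5656, 0.2831, 0.0964]
ee_rot: [[0.086, -0.996, 0.001], [-0.996, -0.086, 0.001], [-0.001, -0.001, -1.0]]
wrist_force: [-1.0, 0.8, -0.2]
gripper_width: 0.64
gripper_force: 29.9
```

Call:
apply_moves:
  moves:
    - [[0,0,0.002],0]
    - [[0,0,0],0]
    - [[0,0,0],0]

```text
time_s: 16.3
tcp_pos: [0.5658, 0.2831, 0.0962]
ee_rot: [[0.087, -0.996, 0.002], [-0.996, -0.087, 0.001], [-0.0, -0.002, -1.0]]
wrist_force: [-4.3, -1.0, 7.4]
gripper_width: 0.643
gripper_force: 30.0
```

Call:
apply_moves:
  moves:
    - [[0,0,0],0]
    - [[0,0,0],0]
    - [[0,0,0],0]
    - [[0,0,0],0]
  hand: 0.087

```text
time_s: 16.63
tcp_pos: [0.5659, 0.283, 0.0937]
ee_rot: [[0.086, -0.996, 0.001], [-0.996, -0.086, 0.0], [-0.0, -0.001, -1.0]]
wrist_force: [0.3, -0.3, -0.3]
gripper_width: 0.857
gripper_force: 0.0
```

Call:
apply_moves:
  moves:
    - [[0,0,-0.03],0]
    - [[0,0,-0.04],0]
    - [[0,0,-0.04],0]
    - [[0,0,-0.02],0]
    - [[0,0,0],0]

```text
time_s: 17.05
tcp_pos: [0.5685, 0.2844, 0.2305]
ee_rot: [[0.086, -0.996, 0.011], [-0.996, -0.086, 0.007], [-0.006, -0.012, -1.0]]
wrist_force: [0.7, -0.9, 0.6]
gripper_width: 0.997
gripper_force: 0.0
```

```bash
python3 - <<'E'
from h import *
print(r.sense()['tcp_pos'])
plan(.424,-.095,.225,-28.3,start=(.565,.2825,.224,-85.1))
E
```

```text
[0.5684957  0.28441263 0.2304537 ]
# -> [0.4239, -0.0945, 0.225] yaw -28.3
[[[0.033, 0.016, -0.0], -5.2], [[0.032, 0.019, -0.0], -5.2], [[0.03, 0.021, -0.0], -5.2], [[0.028, 0.024, -0.0], -5.1], [[0.025, 0.026, -0.0], -5.2]]
[[[0.023, 0.029, -0.0], -5.1], [[0.02, 0.03, -0.0], -5.2], [[0.017, 0.032, -0.0], -5.1], [[0.015, 0.034, -0.0], -5.2], [[0.011, 0.035, -0.001], -5.1]]
[[[0.008, 0.035, -0.0], -5.2]]
```

Call:
apply_moves:
  moves:
    - [[0.033,0.016,0],-5.2]
    - [[0.032,0.019,0],-5.2]
    - [[0.03,0.021,0],-5.2]
    - [[0.028,0.024,0],-5.1]
    - [[0.025,0.026,0],-5.2]

```text
time_s: 17.47
tcp_pos: [0.5006, 0.1092, 0.2227]
ee_rot: [[0.516, -0.856, -0.001], [-0.856, -0.516, -0.0], [-0.0, 0.001, -1.0]]
wrist_force: [0.7, -1.1, -0.4]
gripper_width: 0.996
gripper_force: 0.0
```

Call:
apply_moves:
  moves:
    - [[0.023,0.029,0],-5.1]
    - [[0.02,0.03,0],-5.2]
    - [[0.017,0.032,0],-5.1]
    - [[0.015,0.034,0],-5.2]
    - [[0.011,0.035,0],-5.1]

```text
time_s: 17.88
tcp_pos: [0.436, -0.062, 0.223]
ee_rot: [[0.837, -0.548, -0.0], [-0.548, -0.837, -0.0], [-0.0, 0.0, -1.0]]
wrist_force: [0.7, -0.0, 0.4]
gripper_width: 0.999
gripper_force: 0.0
```

Call:
apply_moves:
  moves:
    - [[0.008,0.035,0],-5.2]
    - [[0,0,0],0]
    - [[0,0,0],0]
    - [[0,0,0],0]
    - [[0,0,0],0]

```text
time_s: 18.3
tcp_pos: [0.4249, -0.0936, 0.2233]
ee_rot: [[0.881, -0.473, -0.0], [-0.473, -0.881, 0.0], [-0.0, 0.0, -1.0]]
wrist_force: [0.2, 0.4, -0.1]
gripper_width: 0.996
gripper_force: 0.0
```

Call:
apply_moves:
  moves:
    - [[0,0,0],0]
    - [[0,0,0],0]
    - [[0,0,0],0]

```text
time_s: 18.55
tcp_pos: [0.4248, -0.0935, 0.2234]
ee_rot: [[0.881, -0.473, -0.0], [-0.473, -0.881, -0.0], [-0.0, 0.0, -1.0]]
wrist_force: [0.6, 0.2, -0.5]
gripper_width: 0.999
gripper_force: 0.0
```

```bash
python3 - <<'E'
from h import *
p=see((.43,-.1),'l1.png',"projection_lens")
print(np.round(p['eye'],4))
im=rect(p,(.585,.05),z=.030,half=.1,mm=.0005)
cv2.imwrite('pics/l1b.png',np.hstack([cv2.resize(cv2.imread('pics/l1.png'),(360,360)),cv2.resize(im,(400,400))[:360]]))
for t,z in(("screen",.014),("rail",0)):
    for k in models.place_of(p,t)[:1]: print(t,round(k['confidence'],2),np.round(onz(p,k['at'][0]*640,k['at'][1]*400,z),4))
E
```

```text
tcp [ 0.4247 -0.0936  0.2234] drift [-0.0001 -0.0001  0.    ] yaw -28.22 t 18.6
projection_lens 0.8 [ 0.431  -0.1022  0.    ]
[ 0.4941 -0.1299  0.3844]
screen 0.98 [0.5929 0.0063 0.014 ]
rail 0.76 [0.5761 0.1748 0.    ]
```

View pics/l1b.png

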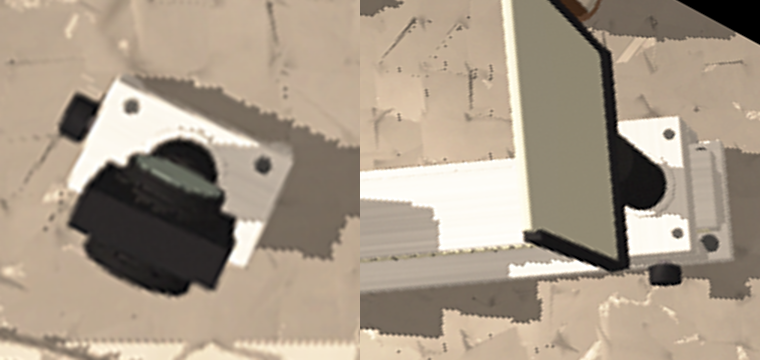

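Lens at (.4325,−.101), yaw −25°. The screen carrier at about (.590,.004) confirms the lamp-based positions. Grasping the lens.

```bash
python3 - <<'E'
from h import *
a=plan(.4325,-.101,.0805,-25,n=4)
plan(.5791,.1138,.23,-85.1,start=(.4325,-.101,.2405,-25))
E
```

```text
# -> [0.4321, -0.1011, 0.0805] yaw -25.0
[[[0.003, 0.001, 0.036], -0.8], [[0.002, 0.001, 0.036], -0.8], [[0.003, 0.0, 0.036], -0.8], [[0.002, 0.001, 0.035], -0.9]]
# -> [0.5791, 0.1135, 0.2305] yaw -85.1
[[[0.005, -0.029, 0.001], 6.7], [[0.001, -0.029, 0.001], 6.7], [[-0.002, -0.029, 0.001], 6.7], [[-0.005, -0.028, 0.001], 6.7], [[-0.009, -0.027, 0.001], 6.7]]
[[[-0.012, -0.026, 0.001], 6.6], [[-0.015, -0.025, 0.001], 6.7], [[-0.017, -0.023, 0.002], 6.6], [[-0.02, -0.021, 0.001], 6.7]]
```

Call:
apply_moves:
  moves:
    - [[0.003,0.001,0.036],-0.8]
    - [[0.002,0.001,0.036],-0.8]
    - [[0.003,0,0.036],-0.8]
    - [[0.002,0.001,0.034],-0.8]
    - [[0,0,0],0]

```text
time_s: 19.17
tcp_pos: [0.4273, -0.1018, 0.0761]
ee_rot: [[0.905, -0.425, -0.014], [-0.425, -0.905, -0.001], [-0.012, 0.006, -1.0]]
wrist_force: [-1.5, 0.3, -0.3]
gripper_width: 1.001
gripper_force: 0.0
```

Call:
apply_moves:
  moves:
    - [[0,0,0],0]
    - [[0,0,0],0]
    - [[0,0,0],0]
    - [[0,0,0],0]
    - [[0,0,0],0]

```text
time_s: 19.58
tcp_pos: [0.4331, -0.1012, 0.0832]
ee_rot: [[0.906, -0.424, 0.004], [-0.424, -0.906, 0.0], [0.003, -0.002, -1.0]]
wrist_force: [-0.7, 0.1, 0.1]
gripper_width: 0.999
gripper_force: 0.0
```

Call:
apply_moves:
  moves:
    - [[0,0,0],0]
    - [[0,0,0],0]
    - [[0,0,0],0]
    - [[0,0,0],0]
    - [[0,0,0],0]
  hand: 0.03

```text
time_s: 20.0
tcp_pos: [0.432, -0.1014, 0.0816]
ee_rot: [[0.906, -0.424, -0.0], [-0.424, -0.906, -0.0], [-0.0, 0.0, -1.0]]
wrist_force: [-0.3, -0.3, 0.4]
gripper_width: 0.707
gripper_force: 0.0
```

Call:
apply_moves:
  moves:
    - [[0,0,0],0]
    - [[0,0,0],0]
    - [[0,0,0],0]
    - [[0,0,0],0]
    - [[0,0,0],0]

```text
time_s: 20.42
tcp_pos: [0.4322, -0.1013, 0.0815]
ee_rot: [[0.906, -0.424, 0.0], [-0.424, -0.906, 0.0], [0.0, -0.0, -1.0]]
wrist_force: [-0.6, 1.2, -1.2]
gripper_width: 0.455
gripper_force: 30.0
```

The 39.6 mm grip matches the block. Lifting and carrying.

Call:
apply_moves:
  moves:
    - [[0,0,-0.03],0]
    - [[0,0,-0.04],0]
    - [[0,0,-0.04],0]
    - [[0,0,-0.04],0]
    - [[0,0,-0.015],0]

```text
time_s: 20.83
tcp_pos: [0.434, -0.1016, 0.2518]
ee_rot: [[0.906, -0.423, 0.009], [-0.423, -0.906, -0.0], [0.008, -0.003, -1.0]]
wrist_force: [1.6, 0.0, -3.1]
gripper_width: 0.46
gripper_force: 30.0
```

Call:
apply_moves:
  moves:
    - [[0.005,-0.029,0],6.7]
    - [[0.001,-0.029,0],6.7]
    - [[-0.002,-0.029,0],6.7]
    - [[-0.005,-0.028,0],6.7]
    - [[-0.009,-0.027,0],6.7]

```text
time_s: 21.25
tcp_pos: [0.5129, 0.0189, 0.2452]
ee_rot: [[0.516, -0.857, -0.003], [-0.857, -0.516, -0.0], [-0.002, 0.003, -1.0]]
wrist_force: [0.7, 0.5, -3.8]
gripper_width: 0.458
gripper_force: 29.9
```

Call:
apply_moves:
  moves:
    - [[-0.012,-0.026,0],6.6]
    - [[-0.015,-0.025,0],6.7]
    - [[-0.017,-0.023,0],6.6]
    - [[-0.02,-0.021,0],6.7]
    - [[0,0,0],0]

```text
time_s: 21.67
tcp_pos: [0.5809, 0.1167, 0.2439]
ee_rot: [[0.083, -0.997, -0.001], [-0.997, -0.083, 0.001], [-0.001, 0.001, -1.0]]
wrist_force: [-0.4, -1.3, -3.6]
gripper_width: 0.458
gripper_force: 30.0
```

Call:
apply_moves:
  moves:
    - [[0,0,0],0]
    - [[0,0,0],0]
    - [[0,0,0],0]
    - [[0,0,0],0]
    - [[0,0,0],0]

```text
time_s: 22.08
tcp_pos: [0.5785, 0.1121, 0.2468]
ee_rot: [[0.083, -0.997, 0.0], [-0.997, -0.083, 0.0], [-0.0, -0.0, -1.0]]
wrist_force: [0.9, 0.8, -4.2]
gripper_width: 0.457
gripper_force: 30.0
```

```bash
python3 - <<'E'
from h import *
p=see((.57,.22),'x.png',"projection_lens")
im=rect(p,(.585,.04),z=.030,half=.08,mm=.0005)
M=cv2.getRotationMatrix2D((160,160),-4.9,1);g=cv2.warpAffine(im,M,(320,320))
cv2.imwrite('pics/l2.png',np.hstack([cv2.resize(p['frame'],(480,300)),cv2.resize(g,(320,300))]))
E
```

```text
tcp [0.5787 0.1122 0.2469] drift [0.0001 0.0001 0.0001] yaw -85.22 t 22.1333
projection_lens 0.84 [0.5715 0.1728 0.    ]
```

View pics/l2.png

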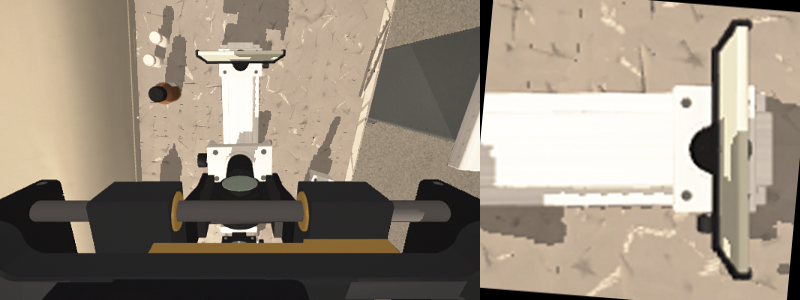

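The lens is held over the rail, which is clear beneath it. The screen carrier's near edge is at y about .0237, so its centre is at .0037, as expected. Lowering.

Call:
apply_moves:
  moves:
    - [[0,0,0.04],0]
    - [[0,0,0.04],0]
    - [[0,0,0.035],0]
    - [[0,0,0.015],0]
    - [[0,0,0.01],0]

```text
time_s: 22.6
tcp_pos: [0.5773, 0.1119, 0.1037]
ee_rot: [[0.083, -0.996, -0.005], [-0.997, -0.083, -0.002], [0.002, 0.005, -1.0]]
wrist_force: [0.5, -0.9, -3.6]
gripper_width: 0.458
gripper_force: 30.0
```

Call:
apply_moves:
  moves:
    - [[0,0,0.005],0]
    - [[0,0,0.003],0]
    - [[0,0,0.003],0]
    - [[0,0,0.002],0]
    - [[0,0,0],0]

```text
time_s: 23.02
tcp_pos: [0.5801, 0.1134, 0.0955]
ee_rot: [[0.085, -0.996, 0.003], [-0.996, -0.085, 0.001], [-0.001, -0.003, -1.0]]
wrist_force: [0.0, 0.0, 0.9]
gripper_width: 0.452
gripper_force: 29.9
```

Call:
apply_moves:
  moves:
    - [[0,0,0],0]
    - [[0,0,0],0]

```text
time_s: 23.18
tcp_pos: [0.5802, 0.1133, 0.0955]
ee_rot: [[0.085, -0.996, 0.004], [-0.996, -0.085, 0.001], [-0.001, -0.004, -1.0]]
wrist_force: [-1.1, 1.2, 4.9]
gripper_width: 0.456
gripper_force: 29.9
```

Seated. Releasing and heading to the iris.

Call:
apply_moves:
  moves:
    - [[0,0,0],0]
    - [[0,0,0],0]
    - [[0,0,0],0]
    - [[0,0,0],0]
  hand: 0.087

```text
time_s: 23.52
tcp_pos: [0.5789, 0.1128, 0.0933]
ee_rot: [[0.084, -0.996, -0.0], [-0.996, -0.084, -0.0], [0.0, 0.0, -1.0]]
wrist_force: [-0.1, -0.5, 0.2]
gripper_width: 0.674
gripper_force: 0.0
```

Call:
apply_moves:
  moves:
    - [[0,0,-0.03],0]
    - [[0,0,-0.04],0]
    - [[0,0,-0.04],0]
    - [[0,0,-0.02],0]
    - [[0,0,0],0]

```text
time_s: 23.93
tcp_pos: [0.582, 0.1136, 0.2299]
ee_rot: [[0.085, -0.996, 0.012], [-0.996, -0.085, 0.004], [-0.003, -0.012, -1.0]]
wrist_force: [-0.1, 0.4, 0.3]
gripper_width: 0.979
gripper_force: 0.0
```

```bash
python3 - <<'E'
from h import *
print(r.sense()['tcp_pos'])
plan(.4275,.218,.225,-11.5,start=(.579,.1125,.224,-85.2))
E
```

```text
[0.58197502 0.1136229  0.22988901]
# -> [0.4272, 0.2184, 0.225] yaw -11.5
[[[-0.011, 0.013, -0.0], -6.7], [[-0.012, 0.012, -0.0], -6.7], [[-0.013, 0.01, -0.0], -6.7], [[-0.015, 0.008, -0.0], -6.7], [[-0.015, 0.007, -0.0], -6.7]]
[[[-0.016, 0.005, -0.0], -6.7], [[-0.017, 0.003, -0.0], -6.7], [[-0.017, 0.001, -0.0], -6.7], [[-0.017, -0.001, -0.0], -6.7], [[-0.016, -0.003, -0.001], -6.7]]
[[[-0.016, -0.005, -0.0], -6.7]]
```

Call:
apply_moves:
  moves:
    - [[-0.011,0.013,0],-6.7]
    - [[-0.012,0.012,0],-6.7]
    - [[-0.013,0.01,0],-6.7]
    - [[-0.015,0.008,0],-6.7]
    - [[-0.015,0.007,0],-6.7]

```text
time_s: 24.35
tcp_pos: [0.5089, 0.1608, 0.2224]
ee_rot: [[0.624, -0.781, -0.002], [-0.781, -0.624, -0.001], [-0.0, 0.002, -1.0]]
wrist_force: [-0.4, 0.2, 0.5]
gripper_width: 0.998
gripper_force: 0.0
```

Call:
apply_moves:
  moves:
    - [[-0.016,0.005,0],-6.7]
    - [[-0.017,0.003,0],-6.7]
    - [[-0.017,0.001,0],-6.7]
    - [[-0.017,-0.001,0],-6.7]
    - [[-0.016,-0.003,0],-6.7]

```text
time_s: 24.77
tcp_pos: [0.4396, 0.209, 0.2226]
ee_rot: [[0.952, -0.307, -0.001], [-0.307, -0.952, -0.001], [-0.001, 0.001, -1.0]]
wrist_force: [0.6, 0.4, -0.4]
gripper_width: 1.0
gripper_force: 0.0
```

Call:
apply_moves:
  moves:
    - [[-0.016,-0.005,0],-6.7]
    - [[0,0,0],0]
    - [[0,0,0],0]
    - [[0,0,0],0]
    - [[0,0,0],0]

```text
time_s: 25.18
tcp_pos: [0.4275, 0.2184, 0.2232]
ee_rot: [[0.98, -0.201, -0.0], [-0.201, -0.98, -0.0], [-0.0, 0.001, -1.0]]
wrist_force: [-0.1, -0.4, -0.2]
gripper_width: 0.997
gripper_force: 0.0
```

Call:
apply_moves:
  moves:
    - [[0,0,0],0]
    - [[0,0,0],0]
    - [[0,0,0],0]
    - [[0,0,0],0]

```text
time_s: 25.52
tcp_pos: [0.4274, 0.2185, 0.2235]
ee_rot: [[0.98, -0.2, -0.0], [-0.2, -0.98, -0.0], [-0.0, 0.0, -1.0]]
wrist_force: [-0.2, 0.0, -0.3]
gripper_width: 0.999
gripper_force: 0.0
```

```bash
python3 - <<'E'
from h import *
p=see((.428,.218),'i1.png',"iris")
g=cv2.cvtColor(rect(p,(.428,.218)),cv2.COLOR_BGR2GRAY)
ref=rect(p,(.428,.218))
w=((g>195)*255).astype('uint8')
w=cv2.morphologyEx(w,cv2.MORPH_OPEN,np.ones((5,5)))
cs,_=cv2.findContours(w,0,2);c=max(cs,key=cv2.contourArea);print(cv2.minAreaRect(c))  # px .5mm
# expected plate corners for overlay check
c,s=np.cos(np.radians(-11.5)),np.sin(np.radians(-11.5))
im=ref.copy()
pts=[]
for a,b in((.02,.033),(.02,-.033),(-.02,-.033),(-.02,.033)):
    x=.0+a*c-b*s;y=a*s+b*c;pts.append([120-y/.0005,120-x/.0005])
cv2.polylines(im,[np.int32(pts)],True,(0,0,255),1)
cv2.imwrite('pics/i2.png',cv2.resize(im,(480,480)))
E
```

```text
tcp [0.4273 0.2186 0.2235] drift [-0.      0.0001  0.    ] yaw -11.51 t 25.5667
((116.5, 231.0), (16.0, 233.0), 90.0)
```

View pics/i2.png

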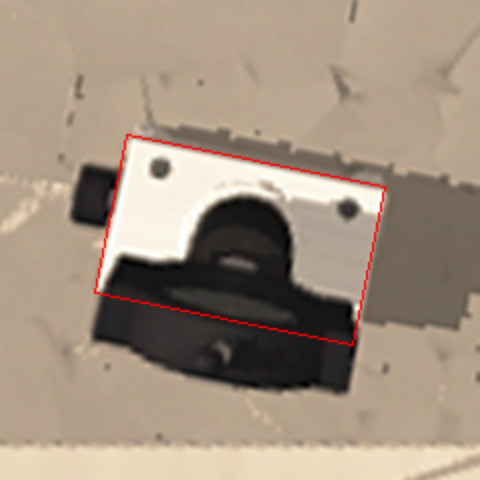

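The overlay of the expected plate at (.428,.218), yaw −11.5°, fits the iris saddle exactly. Grasping.

Call:
apply_moves:
  moves:
    - [[0.001,0.001,0.036],0]
    - [[0,0,0.036],0]
    - [[0,0,0.036],0]
    - [[0,0,0.034],0]
    - [[0,0,0],0]

```text
time_s: 26.03
tcp_pos: [0.4241, 0.2141, 0.0759]
ee_rot: [[0.98, -0.201, -0.011], [-0.201, -0.98, -0.009], [-0.009, 0.011, -1.0]]
wrist_force: [-0.6, -0.5, 0.6]
gripper_width: 0.998
gripper_force: 0.0
```

Call:
apply_moves:
  moves:
    - [[0,0,0],0]
    - [[0,0,0],0]
    - [[0,0,0],0]
    - [[0,0,0],0]
    - [[0,0,0],0]

```text
time_s: 26.45
tcp_pos: [0.4287, 0.2183, 0.0832]
ee_rot: [[0.98, -0.199, 0.003], [-0.199, -0.98, 0.003], [0.002, -0.003, -1.0]]
wrist_force: [0.0, 0.3, -0.1]
gripper_width: 1.0
gripper_force: 0.0
```

Call:
apply_moves:
  moves:
    - [[0,0,0],0]
    - [[0,0,0],0]
    - [[0,0,0],0]
    - [[0,0,0],0]
    - [[0,0,0],0]
  hand: 0.04

```text
time_s: 26.87
tcp_pos: [0.4279, 0.2175, 0.0815]
ee_rot: [[0.98, -0.199, -0.0], [-0.199, -0.98, -0.0], [-0.0, 0.0, -1.0]]
wrist_force: [0.6, 0.2, 0.2]
gripper_width: 0.705
gripper_force: 0.0
```

Call:
apply_moves:
  moves:
    - [[0,0,0],0]
    - [[0,0,0],0]
    - [[0,0,0],0]
    - [[0,0,0],0]
    - [[0,0,0],0]

```text
time_s: 27.28
tcp_pos: [0.4279, 0.2174, 0.0815]
ee_rot: [[0.98, -0.199, -0.0], [-0.199, -0.98, -0.0], [-0.0, 0.0, -1.0]]
wrist_force: [0.1, -0.6, -0.2]
gripper_width: 0.573
gripper_force: 30.0
```

```bash
python3 - <<'E'
from h import *
s=r.sense();print(s['tcp_pos'],s['gripper_width']*87)
plan(.5837,.059,.2465,-85.1,start=(s['tcp_pos'][0],s['tcp_pos'][1],.2465,-11.5))
E
```

```text
[0.42788894 0.21740154 0.08149328] 49.83831408122177
# -> [0.5839, 0.0587, 0.2465] yaw -85.1
[[[0.017, 0.011, -0.0], 6.7], [[0.018, 0.009, -0.0], 6.7], [[0.019, 0.007, -0.0], 6.7], [[0.02, 0.005, -0.0], 6.7], [[0.02, 0.003, -0.0], 6.7]]
[[[0.02, 0.0, -0.0], 6.7], [[0.02, -0.002, -0.0], 6.7], [[0.02, -0.004, -0.0], 6.7], [[0.019, -0.007, -0.0], 6.7], [[0.018, -0.009, -0.0], 6.6]]
[[[0.017, -0.011, -0.0], 6.7]]
```

Call:
apply_moves:
  moves:
    - [[0,0,-0.03],0]
    - [[0,0,-0.04],0]
    - [[0,0,-0.04],0]
    - [[0,0,-0.04],0]
    - [[0,0,-0.015],0]

```text
time_s: 27.7
tcp_pos: [0.4299, 0.2189, 0.2522]
ee_rot: [[0.98, -0.198, 0.008], [-0.198, -0.98, 0.006], [0.007, -0.007, -1.0]]
wrist_force: [0.3, 1.1, -2.1]
gripper_width: 0.576
gripper_force: 30.0
```

Call:
apply_moves:
  moves:
    - [[0.017,0.011,0],6.7]
    - [[0.018,0.009,0],6.7]
    - [[0.019,0.007,0],6.7]
    - [[0.02,0.005,0],6.7]
    - [[0.02,0.003,0],6.7]

```text
time_s: 28.12
tcp_pos: [0.4991, 0.1446, 0.2455]
ee_rot: [[0.703, -0.711, -0.002], [-0.711, -0.703, -0.0], [-0.001, 0.002, -1.0]]
wrist_force: [0.8, 0.9, -2.7]
gripper_width: 0.571
gripper_force: 30.0
```

Call:
apply_moves:
  moves:
    - [[0.02,0,0],6.7]
    - [[0.02,-0.002,0],6.7]
    - [[0.02,-0.004,0],6.7]
    - [[0.019,-0.007,0],6.7]
    - [[0.018,-0.009,0],6.6]

```text
time_s: 28.53
tcp_pos: [0.5697, 0.0725, 0.2452]
ee_rot: [[0.195, -0.981, -0.003], [-0.981, -0.195, -0.0], [-0.0, 0.003, -1.0]]
wrist_force: [0.4, -0.0, -3.3]
gripper_width: 0.572
gripper_force: 30.0
```

Call:
apply_moves:
  moves:
    - [[0.017,-0.011,0],6.7]
    - [[0,0,0],0]
    - [[0,0,0],0]
    - [[0,0,0],0]
    - [[0,0,0],0]

```text
time_s: 28.95
tcp_pos: [0.5833, 0.0594, 0.2461]
ee_rot: [[0.087, -0.996, -0.001], [-0.996, -0.087, 0.0], [-0.0, 0.001, -1.0]]
wrist_force: [1.4, -0.5, -2.9]
gripper_width: 0.57
gripper_force: 30.0
```

Call:
apply_moves:
  moves:
    - [[0,0,0],0]
    - [[0,0,0],0]
    - [[0,0,0],0]

```text
time_s: 29.2
tcp_pos: [0.5837, 0.0593, 0.2468]
ee_rot: [[0.087, -0.996, 0.0], [-0.996, -0.087, 0.0], [-0.0, -0.0, -1.0]]
wrist_force: [-0.7, -0.5, -2.5]
gripper_width: 0.57
gripper_force: 30.0
```

Call:
apply_moves:
  moves:
    - [[0,0,0.04],0]
    - [[0,0,0.04],0]
    - [[0,0,0.035],0]
    - [[0,0,0.015],0]
    - [[0,0,0.01],0]

```text
time_s: 29.62
tcp_pos: [0.5823, 0.0585, 0.1037]
ee_rot: [[0.086, -0.996, -0.005], [-0.996, -0.086, -0.002], [0.001, 0.005, -1.0]]
wrist_force: [0.1, -0.3, -3.0]
gripper_width: 0.572
gripper_force: 30.0
```

Call:
apply_moves:
  moves:
    - [[0,0,0.005],0]
    - [[0,0,0.003],0]
    - [[0,0,0.003],0]
    - [[0,0,0.002],0]
    - [[0,0,0],0]

```text
time_s: 30.03
tcp_pos: [0.5852, 0.0593, 0.0955]
ee_rot: [[0.086, -0.996, 0.003], [-0.996, -0.086, 0.001], [-0.001, -0.003, -1.0]]
wrist_force: [-0.4, 0.9, 1.9]
gripper_width: 0.573
gripper_force: 30.0
```

Call:
apply_moves:
  moves:
    - [[0,0,0],0]
    - [[0,0,0],0]

```text
time_s: 30.2
tcp_pos: [0.5852, 0.0593, 0.0955]
ee_rot: [[0.086, -0.996, 0.004], [-0.996, -0.086, 0.001], [-0.001, -0.004, -1.0]]
wrist_force: [-2.4, 1.3, 5.5]
gripper_width: 0.569
gripper_force: 30.0
```

Seated at z .0955. Releasing, backing off toward the robot, then checking all distances numerically.

Call:
apply_moves:
  moves:
    - [[0,0,0],0]
    - [[0,0,0],0]
    - [[0,0,0],0]
    - [[0,0,0],0]
  hand: 0.087

```text
time_s: 30.53
tcp_pos: [0.5839, 0.0587, 0.0933]
ee_rot: [[0.085, -0.996, -0.0], [-0.996, -0.085, -0.0], [0.0, 0.0, -1.0]]
wrist_force: [-0.8, 0.8, -0.3]
gripper_width: 0.786
gripper_force: 0.0
```

Call:
apply_moves:
  moves:
    - [[0,0,-0.03],0]
    - [[0,0,-0.04],0]
    - [[0,0,-0.04],0]
    - [[0,0,-0.03],0]
    - [[0,0,-0.02],0]

```text
time_s: 30.95
tcp_pos: [0.5852, 0.0589, 0.2577]
ee_rot: [[0.086, -0.996, 0.006], [-0.996, -0.086, 0.001], [-0.001, -0.006, -1.0]]
wrist_force: [0.6, 0.0, 0.2]
gripper_width: 0.991
gripper_force: 0.0
```

Call:
apply_moves:
  moves:
    - [[-0.02,0.035,-0.01],0]
    - [[-0.02,0.035,-0.01],0]
    - [[-0.02,0.035,-0.01],0]
    - [[-0.02,0.035,0],0]
    - [[0,0,0],0]

```text
time_s: 31.37
tcp_pos: [0.4329, 0.1276, 0.2844]
ee_rot: [[0.09, -0.996, -0.0], [-0.996, -0.09, 0.002], [-0.002, -0.0, -1.0]]
wrist_force: [-0.6, -0.4, -0.2]
gripper_width: 0.995
gripper_force: 0.0
```

Call:
apply_moves:
  moves:
    - [[0,0,0],0]
    - [[0,0,0],0]
    - [[0,0,0],0]

```text
time_s: 31.62
tcp_pos: [0.4384, 0.1263, 0.2832]
ee_rot: [[0.085, -0.996, -0.0], [-0.996, -0.085, -0.0], [0.0, 0.0, -1.0]]
wrist_force: [-0.1, 0.2, -1.0]
gripper_width: 1.003
gripper_force: 0.0
```

```bash
python3 - <<'E'
from h import *
s=r.sense();print(s['tcp_pos'],s['time_s'])
d=np.array([.0847,-.9964]);P=[shot(n) for n in("scene","side","wrist")]
for p,n in zip(P,("scene","side","wrist")):
    o={}
    for t in "lamp condenser slide_holder projection_lens iris screen".split():
        k=models.place_of(p,t)[:1]
        if k:
            X=onz(p,k[0]['at'][0]*640,k[0]['at'][1]*400,.014)[:2];v=X-np.array([.5596,.343])
            o[t]=(round(float(v@d),4),round(float(v@[d[1],-d[0]]),4),round(k[0]['confidence'],2))
    print(n,o)
for t,z in(("amber_bottle",0),("dropper_bottle",0),("clear_jar",0)):
    print(t,[np.round(onz(p,k['at'][0]*640,k['at'][1]*400,0),3) for p in P[:2] for k in models.place_of(p,t)[:1]])
E
```

```text
[0.43837267 0.12633455 0.28323438] 31.6167
scene {'lamp': (0.0143, 0.0091, 0.85), 'condenser': (0.0588, -0.0129, 0.8), 'slide_holder': (0.1154, -0.0003, 0.68), 'projection_lens': (0.2305, -0.0, 0.63), 'iris': (0.2875, 0.0083, 0.69), 'screen': (0.3456, 0.0077, 0.75)}
side {'lamp': (0.0077, 0.0032, 0.56), 'slide_holder': (0.1133, 0.0042, 0.96), 'projection_lens': (0.2044, 0.0063, 0.82), 'iris': (0.2921, -0.0028, 0.63), 'screen': (0.3508, -0.0013, 0.8)}
wrist {'lamp': (0.0027, -0.0016, 0.93), 'slide_holder': (0.1176, 0.002, 0.78), 'projection_lens': (0.2264, -0.0039, 0.63), 'iris': (0.2812, -0.0029, 0.98), 'screen': (0.0063, 0.0045, 0.7)}
amber_bottle [array([0.714, 0.068, 0.   ]), array([ 0.601, -0.028,  0.   ])]
dropper_bottle [array([0.703, 0.251, 0.   ]), array([0.694, 0.265, 0.   ])]
clear_jar [array([ 0.561, -0.13 ,  0.   ]), array([ 0.554, -0.113,  0.   ])]
```

The views agree with the commanded spacings, all carriers bottomed out at the seated height, and the bystanders are in place. The outlier detections are occluded. Handing in.

```bash
python3 -c "
from station import r
print(r.finish_job())"
```

```text
the job is handed in; nothing more can be done
None
```

I placed all four carriers on the rail at the specified distances, seated and released, left the bottles and jar alone, and handed the job in at about 32 s; no verdict came back.

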